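Set and lock the depth stop on the walnut block

TASK

Two identical depth-stop stands are on the saw bench, one holding a dark walnut block and the other a pale maple block. On the stand with the dark block, push the stop rod down by its black knob until its foot rests on the block, then lock it by pressing the same stand's red clamp lever down flat. Leave the rod and the lever of the other stand as they are.

Things in the scene. Friction and masses are not known exactly. Their poses are not given: they have to be found in the camera images.
- stop: Fixed stand with the dark block: grey base plate 190 x 170 x 12 mm, aluminium column on its far (+x) side, blue arm over the base (top 165 mm above the table) through which the upright stop rod slides. Origin: on the table, on the rod's axis. z up, column at +x, lever at -y
- stop_knob (a point): Centre of the flat top of the black knob (44 mm across, 23 mm high) on that stand's 12 mm rod. The rod's foot (30 mm disc) has its underside 143 mm below this point; it starts 20 to 50 mm above the block. The rod slides only up and down, with about 5 N of friction, and stays where it is left
- stop_paddle (a point): Top of that stand's red lever, 65 mm from its hinge; lever 100 long, 18 wide, 10 mm thick. Hinge: 34 mm from the rod axis to the stand's -y, 158 mm up. Unlocked it slopes up and outwards at 36 to 45 deg; pressed down it stops level (locked), this point then 163 mm up. Needs about 2 N, stays where left. y: to the hinge, z: out of the top face
- walnut_top (a point): Centre of the top face of the dark walnut block, 110 x 110 x 60 mm, lying loose on its stand's base plate, top 72 mm above the table. z up
- spare_knob (a point): Centre of the knob's top on the other stand, the one with the pale maple block (40 mm high). To be left alone
- spare_paddle (a point): Point on the red lever of the other stand, 65 mm from its hinge. To be left alone
Not all that is in view belongs to the job. Of the things like the part that bears walnut_top, leave any that is blue or yellow; of the rest the smaller one is meant.

How it is judged:
By the outcome, as a careful person would: the job done as asked, in the order asked, and still so for the second after the job is handed in, with the robot touching nothing.
It also fails if it takes over 35 s, if anything falls off the work surface, if the arm or the gripper's body presses on something with over 40 N, if the wrist force passes 120 N, or if a joint passes its speed limit or range.

ROBOT

A 6-joint arm with a two-finger parallel gripper is mounted at the origin on the work surface. World frame = base frame: x ahead of the robot, y to its left, z up, the work surface at z = 0. Lengths are in m, angles in rad, forces in N, time in s.
With the tool pointing down it reaches from about 0.35 to 0.725 m from the base axis. Payload 4.3 kg.
Tool frame: the origin (TCP) lies midway between the tips of the shut fingers; the grasp point (between the pads) lies 19 mm behind it (r.grasp_offset is the distance from the TCP to the grasp point, in m); z points along the fingers, y is the line along which they close (so a half turn about z gives the same grasp; the last joint's range is limited). The gripper opens to 85 mm and grips with 20 to 120 N. Pads are 22 mm wide; open, the fingers measure 114 mm over their backs; the gripper's body (76 mm by 85 mm) begins 54 mm behind the grasp point. The pads swing forward as they close: fully open they stand 13 mm farther back than shut.
Start: joints at [1.026, 0.377, 0.081, 1.274, 0, 1.46], TCP at [0.242, 0.522, 0.231] pointing down, gripper open.
Joint ranges: [-2.72, 2.72], [-0.84, 1.66], [-1.02, 1.22], [-1.77, 2.12], [-1.37, 1.28], [-3.14, 3.14]. Speed limits (rad/s): [2.57, 2.57, 3.14, 3.14, 3.14, 3.14].

INTERFACE

Orientations are given as [roll, pitch, yaw] about the fixed x, y, z axes, in that order (R = Rz(yaw) Ry(pitch) Rx(roll)).
In Python, from bench import sensors, eyes, ticket, r gives the robot as it stands.
- The arm moves only by the tool servo_tool, never from a script. Its argument "motion" is a list of rows, each an object with "hand": the closure in counts, from 0 (fully open) to 255 (shut); "offset": the shift along the world's x, y, z in mm, a list of three; "yaw": the turn about the world's z in degrees. In form: [{"hand": hand, "offset": [dx, dy, dz], "yaw": yaw}, ...]. A call has exactly 8 rows; each row shifts and turns the commanded pose from where the row before left it; what a row does not reach is not made up. A row lasts 1/10 s, in which the tool goes at most 50 mm and 8.59 degrees, less where a joint would pass 70% of its speed; a pose out of reach is approached as far as the arm can. A call is refused whole if a number of a shift passes 50 or a number of a turn 8.59, either way. A call with a gripper value outside its range is refused whole. The fingers move at their own pace and stop on an object; the grip force is fixed at half the most. Time passes only in rows, so rows that do not move let the fingers close, or fill a call up. It gives the time, the measured TCP pose, the force, the opening and the grip force at its end, in the units of the state.
- sensors.observe(): the state, without advancing time (a new reading comes with each control period).
- eyes.capture(name): name is "side" or "top" or "wrist"; returns the picture (420x560x3 uint8, red, green, blue); there is no depth.
- eyes.get_calibration(name): a dict with "K" (3x3 intrinsics, pixels), "R" (3x3) and "t" (3): a world point X has camera coordinates R X + t. Camera axes: x right, y down, z forward; pixel columns grow to the right and rows downward; lengths in m; the calibration is good to about 2 mm. A picture is of the moment at which its call begins: read the wrist's pose just before it. get_calibration takes no time and is no camera call; for the wrist camera it gives the pose at the moment of the call.
- ticket.finish_job(): hands the job in; it is judged then, once.
The state is a dict: "clock": time; "qpos": joint angles; "dq": joint speeds; "effort": joint torques, N m; "tcp_pos": TCP position; "tcp_rot": TCP orientation; "ft_force": force on the tool from outside, world axes, zero at the start; "wrist_torque": the same for the moment, N m; "width": finger opening in m; "gripper_force": force on a finger pad.
Only numpy, scipy, OpenCV 4.12 (cv2) and the standard library are available. Lean on these libraries where they do the work, as an engineer would, in place of code of your own. Each camera call takes 0.05 s, during which the arm holds its last target. There are 200 camera calls.

## Working session

There is one attempt and no reset: what is moved stays moved. The work goes in short steps, Python scripts to look and compute and a tool call to move; the robot and the scene stay as the last step left them, time stands still between calls to the robot, and variables do not carry over. Pictures are saved under pics/ and viewed, at most 10 in all, crops included, and the job is handed in when it is done.

Besides the shell and the picture viewer there is one more tool, called after ">>>" as name(argument=value, ...), one argument or row to a line, values as JSON. servo_tool: Moves the arm, as the interface text tells. Its arguments: {"type":"object","properties":{"motion":{"type":"array"}},"required":["motion"]}

```bash
mkdir -p pics; python3 - <<'E'
from bench import sensors, eyes, ticket, r
import cv2, numpy as np
for n in ("side","top"):
    cv2.imwrite(f"pics/{n}0.png", eyes.capture(n)[:,:,::-1])
    c=eyes.get_calibration(n); print(n,np.round(c["K"],1).tolist(),np.round(-c["R"].T@c["t"],3),np.round(c["R"],2).tolist())
s=sensors.observe(); print(s)
E
```

```text
side [[490.9, 0.0, 282.6], [0.0, 490.9, 207.7], [0.0, 0.0, 1.0]] [-0.293 -0.842  1.005] [[0.7, -0.72, -0.02], [-0.45, -0.41, -0.79], [0.56, 0.56, -0.61]]
top [[393.1, 0.0, 279.5], [0.0, 393.1, 212.9], [0.0, 0.0, 1.0]] [ 0.303 -0.048  0.987] [[0.01, -1.0, -0.0], [-0.98, -0.01, -0.22], [0.22, 0.0, -0.98]]
{'clock': 0.1, 'qpos': array([1.02568874e+00, 3.78000410e-01, 7.97643902e-02, 1.27440167e+00,
       2.21675728e-05, 1.46051130e+00]), 'dq': array([ 9.84387245e-04, -1.34761659e-03,  4.29850018e-03,  7.77886371e-04,
        1.73034648e-03,  7.03583525e-05]), 'effort': array([ 1.38549072e-03, -4.64692855e+01,  2.70582801e+01,  1.20224003e-02,
       -7.55927886e-05, -2.82571939e-06]), 'tcp_pos': array([0.24189258, 0.52099728, 0.23045026]), 'tcp_rot': array([-3.13976491e+00, -2.24696464e-04,  2.70676987e+00]), 'ft_force': array([0.06006502, 0.98851375, 0.0707409 ]), 'wrist_torque': array([0.01566424, 0.01652135, 0.00230136]), 'gripper_force': 0.0, 'width': 0.08526695738090115}
```

View pics/side0.png

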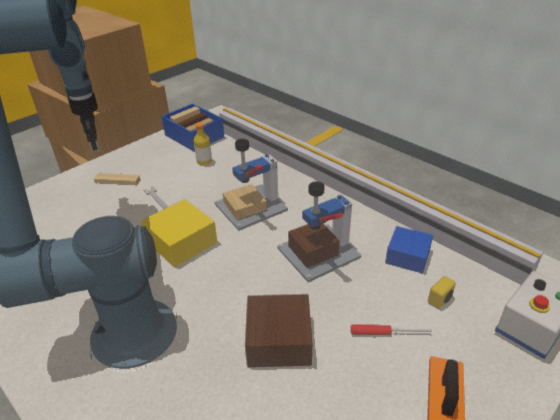

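View pics/top0.png

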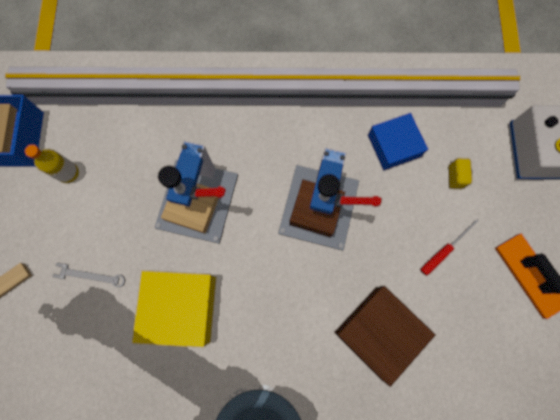

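The side view has the dark-block stand's knob near (316,187) and its lever near (328,216). In the top view, its knob is near (329,186), its lever runs (342,200)–(380,202), and its plate corners are near (290,167), (358,175), (345,247) and (281,238). The maple stand is the left one in both views.

```bash
cat > h.py <<'E'
from bench import sensors, eyes, ticket, r
import cv2, numpy as np
def ray(n,p):
    c=eyes.get_calibration(n); C=-c["R"].T@c["t"]
    d=c["R"].T@np.linalg.inv(c["K"])@np.array([p[0],p[1],1.]); return C,d/np.linalg.norm(d)
def plane(n,p,z):
    C,d=ray(n,p); return C+d*(z-C[2])/d[2]
def tri(a,b):
    C1,d1=ray("side",a);C2,d2=ray("top",b)
    s=np.linalg.lstsq(np.c_[d1,-d2],C2-C1,rcond=None)[0]
    P,Q=C1+s[0]*d1,C2+s[1]*d2; return (P+Q)/2,np.linalg.norm(P-Q)
def blobs(m,x0,x1,y0,y1):
    k=np.zeros(m.shape,np.uint8);k[y0:y1,x0:x1]=m[y0:y1,x0:x1]
    n,l,s,c=cv2.connectedComponentsWithStats(k); return [(s[i],c[i],l==i) for i in range(1,n) if s[i][4]>15]
E
python3 - <<'E'
from h import *
W={"side":(285,360,175,245),"top":(300,390,160,225)}
for n in W:
    im=cv2.imread(f"pics/{n}0.png"); hsv=cv2.cvtColor(im,cv2.COLOR_BGR2HSV); H,S,V=cv2.split(hsv)
    for nm,m in (("black",(im.max(2)<60)),("red",((H<8)|(H>172))&(S>150)&(V>110))):
        for s,c,l in blobs(m.astype(np.uint8),*W[n]):
            y,x=np.nonzero(l); print(n,nm,s,np.round(c,1), x.min(),y[x==x.min()].mean(),x.max(),y[x==x.max()].mean())
for p in ((290,167),(358,175),(345,247),(281,238)): print(np.round(plane("top",p,.012),3))
a=cv2.imread("pics/side0.png")[165:275,270:370];b=cv2.imread("pics/top0.png")[150:255,275:390]
f=lambda q:cv2.resize(q,(400,400*q.shape[0]//q.shape[1]),interpolation=cv2.INTER_CUBIC)
a,b=f(a),f(b);h=min(len(a),len(b));cv2.imwrite("pics/crop1.png",np.hstack([a[:h],b[:h]]))
E
```

```text
side black [310 183  13  13 110] [316.4 189.6] 310 189.0 322 187.875
side black [312 225   8   4  16] [315.9 226.9] 312 228.0 319 225.5
side red [322 213  20   7  45] [333.3 216. ] 322 219.0 341 214.0
top black [310 175  31  43 592] [329.1 193.3] 310 208.0 340 195.88888888888889
top red [340 196  41  10 276] [360.3 200.4] 340 201.0 380 200.5
[ 0.648 -0.073  0.012]
[ 0.627 -0.25   0.012]
[ 0.438 -0.21   0.012]
[ 0.46  -0.051  0.012]
```

View pics/crop1.png

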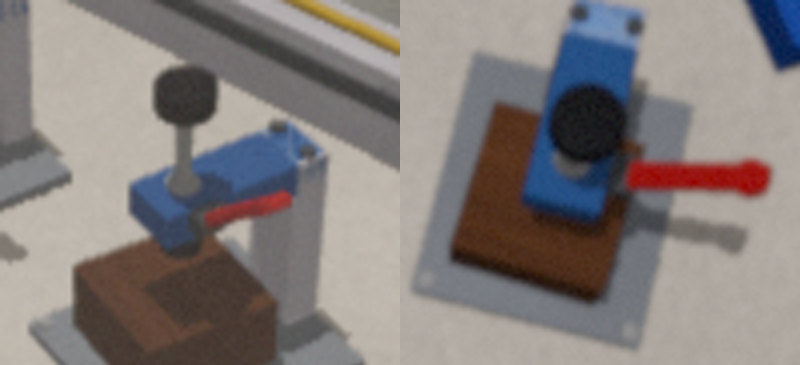

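The crop shows the knob's silhouette centred at side (316.5,189) and top (329,184). The lever runs from (321,220) to (342,215) in the side view, and from (340,201) to (381,200.5) in the top view.

```bash
python3 - <<'E'
from h import *
print("knob mid",tri((316.5,189),(329,184)));print("lever tip",tri((342,215),(380,200.5)));print("lever base",tri((321,220),(341,200.7)))
# plate corners from crop
c=[((x-400)/3.478+275,150+y/3.478) for x,y in((477,53),(692,104),(637,348),(412,292))]
P=np.array([plane("top",p,.012) for p in c]);print(P.round(3),P.mean(0).round(3))
e=[P[0]-P[3],P[1]-P[2]];print([np.linalg.norm(v).round(3) for v in e],[np.degrees(np.arctan2(v[1],v[0])).round(1) for v in e])
w=[P[0]-P[1],P[3]-P[2]];print([np.linalg.norm(v).round(3) for v in w],[np.degrees(np.arctan2(-v[0],v[1])).round(1) for v in w])
c=[((x-400)/3.478+275,150+y/3.478) for x,y in((575,30),(638,45),(605,215),(524,200))]
print(np.array([plane("top",p,.165) for p in c]).round(3))
E
```

```text
knob mid (array([ 0.53293816, -0.14512264,  0.23744766]), np.float64(0.0004020517347325453))
lever tip (array([ 0.5067907 , -0.25147008,  0.21932067]), np.float64(0.006112680795996608))
lever base (array([ 0.51771529, -0.17941782,  0.15878575]), np.float64(0.003332992743189486))
[[ 0.653 -0.092  0.012]
 [ 0.613 -0.252  0.012]
 [ 0.43  -0.206  0.012]
 [ 0.47  -0.044  0.012]] [ 0.542 -0.148  0.012]
[np.float64(0.189), np.float64(0.189)] [np.float64(-14.6), np.float64(-14.2)]
[np.float64(0.165), np.float64(0.166)] [np.float64(-13.7), np.float64(-13.8)]
[[ 0.614 -0.147  0.165]
 [ 0.604 -0.187  0.165]
 [ 0.493 -0.164  0.165]
 [ 0.502 -0.114  0.165]]
```

>>> servo_tool(
  motion=[
    {"hand": 255, "offset": [0, 0, 40], "yaw": 0},
    {"hand": 255, "offset": [0, 0, 40], "yaw": 0},
    {"hand": 255, "offset": [16, -38, 0], "yaw": 0},
    {"hand": 255, "offset": [16, -38, 0], "yaw": 0},
    {"hand": 255, "offset": [16, -38, 0], "yaw": 0},
    {"hand": 255, "offset": [16, -38, 0], "yaw": 0},
    {"hand": 255, "offset": [16, -38, 0], "yaw": 0},
    {"hand": 255, "offset": [16, -38, 0], "yaw": 0},
  ],
)

```text
clock: 0.9
tcp_pos: [0.3383, 0.2918, 0.3109]
tcp_rot: [-3.141, -0.0, 2.707]
ft_force: [0.3, 0.0, 0.9]
width: 0.0001
gripper_force: 0.0
```

>>> servo_tool(
  motion=[
    {"hand": 255, "offset": [16, -38, 0], "yaw": 0},
    {"hand": 255, "offset": [16, -38, 0], "yaw": 0},
    {"hand": 255, "offset": [16, -38, 0], "yaw": 0},
    {"hand": 255, "offset": [16, -38, 0], "yaw": 0},
    {"hand": 255, "offset": [16, -38, 0], "yaw": 0},
    {"hand": 255, "offset": [16, -38, 0], "yaw": 0},
    {"hand": 255, "offset": [16, -38, 0], "yaw": 0},
    {"hand": 255, "offset": [16, -38, 0], "yaw": 0},
  ],
)

```text
clock: 1.7
tcp_pos: [0.4663, -0.0121, 0.311]
tcp_rot: [3.141, -0.001, 2.707]
ft_force: [0.9, 0.1, -0.5]
width: 0.0001
gripper_force: 0.0
```

>>> servo_tool(
  motion=[
    {"hand": 255, "offset": [17, -33, 0], "yaw": 0},
    {"hand": 255, "offset": [17, -33, 0], "yaw": 0},
    {"hand": 255, "offset": [17, -33, 0], "yaw": 0},
    {"hand": 255, "offset": [16, -34, 0], "yaw": 0},
    {"hand": 255, "offset": [0, 0, -20], "yaw": 0},
    {"hand": 255, "offset": [0, 0, -10], "yaw": 0},
    {"hand": 255, "offset": [0, 0, 0], "yaw": 0},
    {"hand": 255, "offset": [0, 0, 0], "yaw": 0},
  ],
)

```text
clock: 2.5
tcp_pos: [0.5326, -0.1426, 0.2814]
tcp_rot: [3.141, -0.001, 2.708]
ft_force: [0.0, 0.0, 0.2]
width: 0.0
gripper_force: 0.0
```

```bash
python3 - <<'E'
from h import *
t=sensors.observe()["tcp_pos"];c=eyes.get_calibration("wrist")
w=eyes.capture("wrist")[:,:,::-1];s=eyes.capture("side")[130:270,240:400,::-1]
cv2.imwrite("pics/w1.png",np.hstack([cv2.resize(w,(440,330)),cv2.resize(s,(360,330))]))
def pj(X): q=c["K"]@(c["R"]@X+c["t"]);return (q[:2]/q[2]*440/560).round(1)
print(t,pj(t),pj(np.array([.533,-.145,.249])),pj(np.array([.5087,-.241,.163])),-c["R"].T@c["t"])
E
```

```text
[ 0.53259318 -0.14260006  0.28139372] [219.3 215.7] [216.5 194.5] [124.3 174.9] [ 0.45847504 -0.10825813  0.42331661]
```

View pics/w1.png

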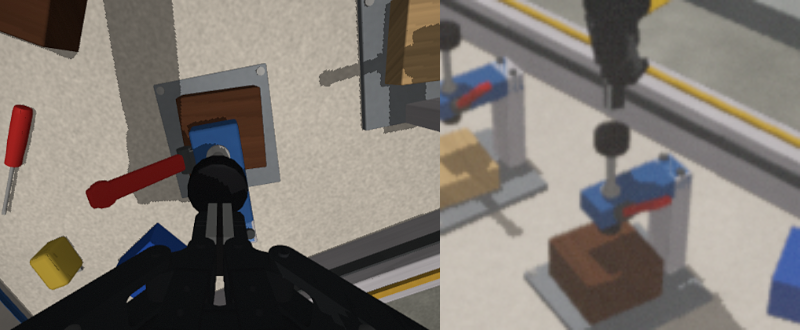

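The wrist view has the knob at (218,186), straight below the fingertips at (219,216), which agrees with the estimate. The side crop shows the fingers above the correct knob.

>>> servo_tool(
  motion=[
    {"hand": 255, "offset": [0, -2, -10], "yaw": 0},
    {"hand": 255, "offset": [0, 0, -10], "yaw": 0},
    {"hand": 255, "offset": [0, 0, -8], "yaw": 0},
    {"hand": 255, "offset": [0, 0, -6], "yaw": 0},
    {"hand": 255, "offset": [0, 0, -6], "yaw": 0},
    {"hand": 255, "offset": [0, 0, -6], "yaw": 0},
    {"hand": 255, "offset": [0, 0, -4], "yaw": 0},
    {"hand": 255, "offset": [0, 0, 0], "yaw": 0},
  ],
)

```text
clock: 3.4
tcp_pos: [0.533, -0.1454, 0.2305]
tcp_rot: [-3.142, -0.001, 2.707]
ft_force: [-0.7, 0.4, 0.4]
width: -0.0003
gripper_force: 0.0
```

>>> servo_tool(
  motion=[
    {"hand": 255, "offset": [0, 0, -3], "yaw": 0},
    {"hand": 255, "offset": [0, 0, -3], "yaw": 0},
    {"hand": 255, "offset": [0, 0, -3], "yaw": 0},
    {"hand": 255, "offset": [0, 0, -2], "yaw": 0},
    {"hand": 255, "offset": [0, 0, -1], "yaw": 0},
    {"hand": 255, "offset": [0, 0, -1], "yaw": 0},
    {"hand": 255, "offset": [0, 0, -1], "yaw": 0},
    {"hand": 255, "offset": [0, 0, 0], "yaw": 0},
  ],
)

```text
clock: 4.2
tcp_pos: [0.5333, -0.1456, 0.2172]
tcp_rot: [-3.142, 0.0, 2.707]
ft_force: [-0.4, -0.0, 0.2]
width: -0.0001
gripper_force: 0.7
```

```bash
python3 - <<'E'
from h import *
print(sensors.observe()["ft_force"],sensors.observe()["tcp_pos"])
s=eyes.capture("side")[150:270,250:380,::-1]
cv2.imwrite("pics/s2.png",cv2.resize(s,(520,480),interpolation=cv2.INTER_CUBIC))
E
```

```text
[-0.39290802 -0.01819516  0.17815232] [ 0.53333133 -0.14557187  0.21719992]
```

View pics/s2.png

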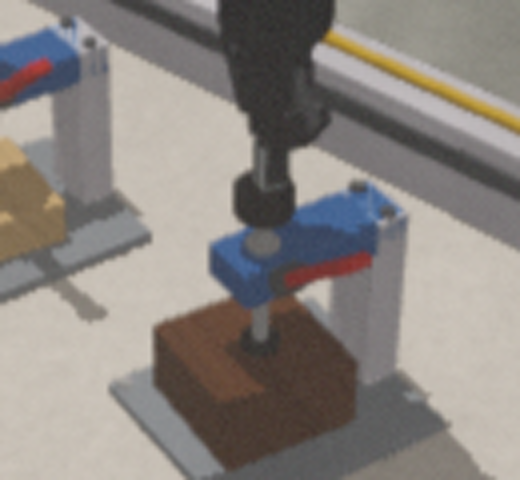

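The rod has moved down with the knob: knob at about (265,200) in the crop, foot at (260,343), just above the block. I'll press the last few millimetres gently.

>>> servo_tool(
  motion=[
    {"hand": 255, "offset": [0, 0, -1], "yaw": 0},
    {"hand": 255, "offset": [0, 0, 0], "yaw": 0},
    {"hand": 255, "offset": [0, 0, -1], "yaw": 0},
    {"hand": 255, "offset": [0, 0, 0], "yaw": 0},
    {"hand": 255, "offset": [0, 0, -1], "yaw": 0},
    {"hand": 255, "offset": [0, 0, 0], "yaw": 0},
    {"hand": 255, "offset": [0, 0, 0], "yaw": 0},
    {"hand": 255, "offset": [0, 0, 0], "yaw": 0},
  ],
)

```text
clock: 5.05
tcp_pos: [0.5333, -0.1456, 0.2151]
tcp_rot: [-3.142, 0.001, 2.707]
ft_force: [-1.6, -0.2, 5.7]
width: -0.0005
gripper_force: 2.9
```

>>> servo_tool(
  motion=[
    {"hand": 255, "offset": [0, 0, -1], "yaw": 0},
    {"hand": 255, "offset": [0, 0, 0], "yaw": 0},
    {"hand": 255, "offset": [0, 0, -1], "yaw": 0},
    {"hand": 255, "offset": [0, 0, 0], "yaw": 0},
    {"hand": 255, "offset": [0, 0, 0], "yaw": 0},
    {"hand": 255, "offset": [0, 0, 0], "yaw": 0},
    {"hand": 255, "offset": [0, 0, 0], "yaw": 0},
    {"hand": 255, "offset": [0, 0, 0], "yaw": 0},
  ],
)

```text
clock: 5.85
tcp_pos: [0.5334, -0.1456, 0.215]
tcp_rot: [-3.142, 0.003, 2.707]
ft_force: [-5.5, 1.1, 15.5]
width: -0.0003
gripper_force: 8.0
```

Foot seated: z holds at 0.215 while the force rises to 15 N. Next, up and over to the lever.

>>> servo_tool(
  motion=[
    {"hand": 255, "offset": [0, 0, 10], "yaw": 0},
    {"hand": 255, "offset": [0, 0, 25], "yaw": 0},
    {"hand": 255, "offset": [0, 0, 30], "yaw": 0},
    {"hand": 255, "offset": [-6, -25, 0], "yaw": 0},
    {"hand": 255, "offset": [-7, -25, 0], "yaw": 0},
    {"hand": 255, "offset": [-6, -25, 0], "yaw": 0},
    {"hand": 255, "offset": [-7, -25, 0], "yaw": 0},
    {"hand": 255, "offset": [0, 0, 0], "yaw": 0},
  ],
)

```text
clock: 6.65
tcp_pos: [0.5064, -0.2479, 0.2767]
tcp_rot: [-3.141, -0.001, 2.703]
ft_force: [-0.1, 0.3, -1.3]
width: -0.0001
gripper_force: 0.0
```

```bash
python3 - <<'E'
from h import *
t=sensors.observe()["tcp_pos"];c=eyes.get_calibration("wrist")
w=eyes.capture("wrist")[:,:,::-1];s=eyes.capture("side")[150:270,250:380,::-1]
cv2.imwrite("pics/w3.png",np.hstack([cv2.resize(w,(440,330)),cv2.resize(s,(357,330))]))
def pj(X): q=c["K"]@(c["R"]@X+c["t"]);return (q[:2]/q[2]*440/560).round(1)
print(t,pj(t),pj(np.array([.5068,-.2515,.219])),pj(np.array([.533,-.145,.215])))
E
```

```text
[ 0.50641184 -0.24789133  0.27669128] [219.3 215.8] [215.5 181.5] [350.2 154.7]
```

View pics/w3.png

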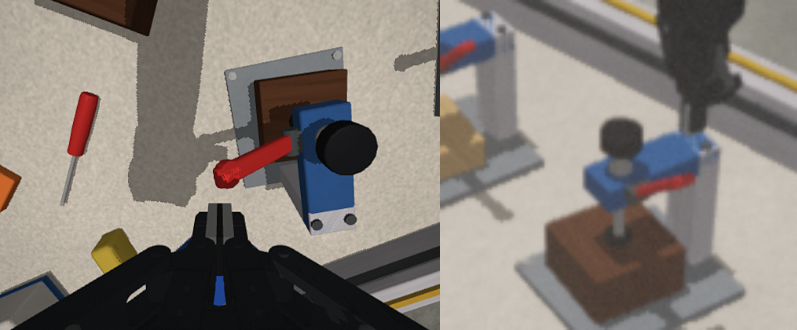

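The wrist view shows the foot resting on the block and the raised lever tip at (227,176), a little short of the fingertips, so I'll shift inwards and press down.

>>> servo_tool(
  motion=[
    {"hand": 255, "offset": [3, 12, -10], "yaw": 0},
    {"hand": 255, "offset": [0, 0, -15], "yaw": 0},
    {"hand": 255, "offset": [0, 0, -12], "yaw": 0},
    {"hand": 255, "offset": [0, 0, -10], "yaw": 0},
    {"hand": 255, "offset": [0, 0, -10], "yaw": 0},
    {"hand": 255, "offset": [0, 0, -10], "yaw": 0},
    {"hand": 255, "offset": [0, 0, -10], "yaw": 0},
    {"hand": 255, "offset": [0, 0, -8], "yaw": 0},
  ],
)

```text
clock: 7.55
tcp_pos: [0.5103, -0.2337, 0.1917]
tcp_rot: [-3.142, 0.0, 2.707]
ft_force: [-0.2, -0.1, 1.8]
width: -0.0001
gripper_force: 0.8
```

>>> servo_tool(
  motion=[
    {"hand": 255, "offset": [0, -2, -6], "yaw": 0},
    {"hand": 255, "offset": [0, 0, -6], "yaw": 0},
    {"hand": 255, "offset": [0, 0, -6], "yaw": 0},
    {"hand": 255, "offset": [0, 0, -4], "yaw": 0},
    {"hand": 255, "offset": [0, 0, -2], "yaw": 0},
    {"hand": 255, "offset": [0, 0, -1], "yaw": 0},
    {"hand": 255, "offset": [0, 0, 0], "yaw": 0},
    {"hand": 255, "offset": [0, 0, 0], "yaw": 0},
  ],
)

```text
clock: 8.35
tcp_pos: [0.5101, -0.2352, 0.1672]
tcp_rot: [3.141, -0.0, 2.707]
ft_force: [0.9, -0.3, -0.0]
width: 0.0001
gripper_force: 0.0
```

>>> servo_tool(
  motion=[
    {"hand": 255, "offset": [0, 0, -2], "yaw": 0},
    {"hand": 255, "offset": [0, 0, -1], "yaw": 0},
    {"hand": 255, "offset": [0, 0, -1], "yaw": 0},
    {"hand": 255, "offset": [0, 0, -1], "yaw": 0},
    {"hand": 255, "offset": [0, 0, -1], "yaw": 0},
    {"hand": 255, "offset": [0, 0, -1], "yaw": 0},
    {"hand": 255, "offset": [0, 0, 0], "yaw": 0},
    {"hand": 255, "offset": [0, 0, 0], "yaw": 0},
  ],
)

```text
clock: 9.15
tcp_pos: [0.5103, -0.2357, 0.1628]
tcp_rot: [-3.141, 0.002, 2.707]
ft_force: [-5.0, 1.6, 15.4]
width: 0.0001
gripper_force: 7.5
```

The lever is against its stop (z 0.163, 15 N). Retreat and check.

>>> servo_tool(
  motion=[
    {"hand": 255, "offset": [0, 0, 10], "yaw": 0},
    {"hand": 255, "offset": [0, 0, 30], "yaw": 0},
    {"hand": 255, "offset": [0, 0, 40], "yaw": 0},
    {"hand": 255, "offset": [0, -20, 40], "yaw": 0},
    {"hand": 255, "offset": [-20, -40, 0], "yaw": 0},
    {"hand": 255, "offset": [-20, -40, 0], "yaw": 0},
    {"hand": 255, "offset": [0, 0, 0], "yaw": 0},
    {"hand": 255, "offset": [0, 0, 0], "yaw": 0},
  ],
)

```text
clock: 9.95
tcp_pos: [0.4698, -0.336, 0.28]
tcp_rot: [3.14, -0.0, 2.705]
ft_force: [0.7, 0.4, 0.3]
width: -0.0001
gripper_force: 0.0
```

```bash
python3 - <<'E'
from h import *
print(sensors.observe()["tcp_pos"],sensors.observe()["ft_force"])
w=eyes.capture("wrist")[:,:,::-1];s=eyes.capture("side")[120:270,220:380,::-1]
cv2.imwrite("pics/w4.png",np.hstack([cv2.resize(w,(440,330)),cv2.resize(s,(352,330),interpolation=cv2.INTER_CUBIC)]))
E
```

```text
[ 0.46982739 -0.33599868  0.28001899] [0.70094625 0.37877077 0.26637791]
```

View pics/w4.png

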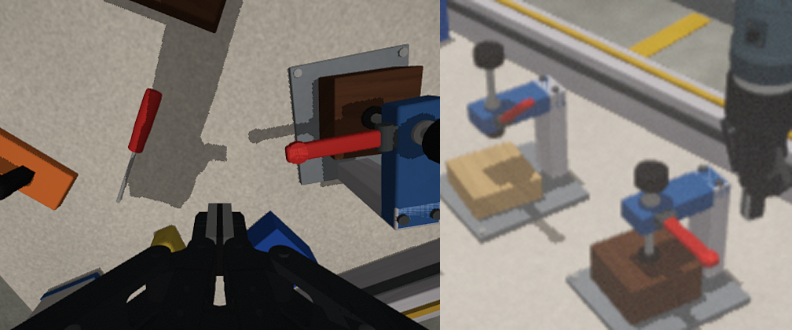

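The walnut stand's foot is on the block, at (650,255) in the side crop, and its lever lies flat from (665,220) to (712,258). The maple stand is unchanged and the arm is clear.

```bash
python3 -c "
from bench import ticket
print(ticket.finish_job())"
```

```text
the job is handed in; nothing more can be done
None
```

I pushed the walnut stand's stop rod down onto its block, pressed its red lever flat to lock it, left the maple stand untouched, and handed the job in at about 10 s of the 35 s allowed; no verdict was returned.

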